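# Open the snap-over parts case and put the finished moulding away

## Robot

A 7-joint arm with a two-finger parallel gripper is mounted at the origin on the work surface. World frame = base frame: x ahead of the robot, y to its left, z up, the work surface at z = 0. Lengths are in m, angles in rad, forces in N, time in s.
With the tool pointing down it reaches from about 0.425 to 0.975 m from the base axis. Payload 16.7 kg.
Tool frame: the origin (TCP) lies at the very end of the fingers, on their centre line; the grasp point (between the pads) lies 19 mm behind it; z points along the fingers, y is the line along which they close (so a half turn about z gives the same grasp; the last joint's range is limited). The gripper opens to 85 mm and grips with 20 to 120 N. Pads are 22 mm wide; open, the fingers measure 114 mm over their backs; the gripper's body (76 mm by 85 mm) begins 54 mm behind the grasp point. The pads swing forward as they close: fully open they stand 13 mm farther back than shut.
Start: joints at [1.083, 0.426, 0.074, 1.606, -0.034, 1.111, -0.067], TCP at [0.224, -0.637, 0.231] pointing down, gripper open.
Joint ranges: [-2.85, 2.85], [-0.5, 2.14], [-1.23, 1.37], [0.21, 2.46], [-1.02, 4.16], [0.16, 2.05], [-2.73, 2.73]. Speed limits (rad/s): [1.89, 1.89, 2.39, 2.39, 3.01, 3.01, 3.01].

## Interface

Orientations are given as a unit quaternion [w, x, y, z].
In Python, from cell import robot gives the robot as it stands.
- The arm moves only by the tool apply_moves, never from a script. Its argument "commands" is one flat list of numbers, 7 for each row, row after row: the opening, from 0 (shut) to 1 (fully open), then the shift along the tool's x, y, z in cm, then the turn, a rotation vector about the tool's x, y, z in degrees. In form: [grip, x, y, z, ax, ay, az, grip, x, y, z, ax, ay, az, ...]. A call has 1 to 10 rows; each row shifts and turns the commanded pose from where the row before left it, along the tool's axes as they then stand; what a row does not reach is not made up. A row lasts 1/10 s, in which the tool goes at most 50 mm and 8.59 degrees, less where a joint would pass 70% of its speed; a pose out of reach is approached as far as the arm can. A call is refused whole if a number of a shift passes 5 or a number of a turn 8.59, either way. A call with a gripper value outside its range is refused whole. The fingers move at their own pace and stop on an object; the grip force is fixed at half the most. Time passes only in rows, so rows that do not move let the fingers close. It gives the time, the measured TCP pose, the force, the opening and the grip force at its end, in the units of the state.
- robot.sense(): the state, without advancing time (a new reading comes with each control period).
- robot.capture(name): name is "scene" or "top" or "wrist"; returns (picture, depth): 400x640x3 uint8, blue, green, red; 400x640 float32, m along the optical axis (not along the pixel's ray), 0 where there is no reading.
- robot.camera_params(name): a dict with "fx", "fy", "cx", "cy" (pixels), "extrinsics" (4x4, takes a point from world to camera coordinates). Camera axes: x right, y down, z forward; pixel columns grow to the right and rows downward; lengths in m; the calibration is good to about 2 mm. The wrist camera is an equidistant fisheye: a pixel r from the principal point sees the ray r / f radians off the axis. A picture is of the moment at which its call begins: read the wrist's pose just before it. camera_params takes no time and is no camera call; for the wrist camera it gives the pose at the moment of the call.
- robot.finish_job(): hands the job in; it is judged then, once.
Trained networks look in the newest picture that a camera, given by its name, has taken for a name from the list of things; names that differ only in an ending like _2 or _b are one class to them, and where a whole thing is asked for, a point or a joint stands for the part that bears it (a point fixed in the world has none). Each returns a list of dicts, best first, with "p" (0 to 1); they miss things now and then, are a little off and sometimes report something else, mostly with a low value. They report only what shows in the picture. A call takes as long as a camera call. They do not tell look-alikes from the thing itself.
- robot.cut_out(camera, target): "mask" (400x640 bool, what is visible of it) and "rect" ([centre column, centre row, width, height] in pixels, round what is visible of it).
The state is a dict: "time_s": time; "q": joint angles; "joint_vel": joint speeds; "tau": joint torques, N m; "tool_pos": TCP position; "orientation": TCP orientation; "force": force on the tool from outside, world axes, zero at the start; "ft_torque": the same for the moment, N m; "grip_width": opening from 0.0 (shut) to 1.0 (fully open); "grip_force": force on a finger pad.
Only numpy, scipy, OpenCV 4.12 (cv2) and the standard library are available. Lean on these libraries where they do the work, as an engineer would, in place of code of your own. Each camera call takes 0.05 s, during which the arm holds its last target. There are 200 camera calls.

## Task

Lift the parts case's lid by its bar and push it up until you feel its stay snap over and the lid stands open by itself; ease off as soon as it has snapped, without forcing the lid against its stop, and never let it slam shut. Then take the black cross-shaped moulding out of the white tray and set it down upright on the floor of the open case, leaving the lid standing open and everything else where it is.

Things in the scene. Friction and masses are not known exactly. Their poses are not given: they have to be found in the camera images.
- case: Pale blue open-topped parts case, fixed to the bench: 220 x 220 mm outside, walls and floor 5 mm, 80 mm high. Origin: centre of its underside; x points from its front (nearer the robot, where the lid's bar is) to its hinge side, y along the hinge, z up. With the lid standing open, its front half has the most room from above.
- lid: The case's white lid: 224 x 220 mm plate, 8 mm thick, about 0.35 kg, hinged on the case's far upper edge. Origin: middle of the hinge axis, on its underside; x points from bar to hinge, y along the hinge, z out of its top. Shut, z is vertical; its tilt is the opening angle (1.57 rad = upright), as its front edge rises. It swings freely and falls shut if let go before its balance point.
- housing: Grey housing, 120 x 24 x 88 mm, fixed on the case's +y side by the hinge; origin: centre of its underside. It hides the lid's snap-over stay and its stop. They are set differently on every case and cannot be seen: the balance point lies anywhere from 1.13 to 1.57 rad of opening. Beyond it the stay drives the lid on against the stop and holds it there.
- lid_bar (a point): Middle of the lid's dark blue round grab bar, 12 mm thick, parallel to the hinge (case y), 92 mm free between its two 12 mm wide arms, in front of the lid's front edge with a 34 mm gap between bar and edge; 265 mm from the hinge axis and 4 mm above the lid's underside, so 84 mm above the bench when shut. It moves with the lid; axes as the lid's.
- lid_hinge (a point): Middle of the lid's hinge axis, 80 mm above the bench; the axis runs along the case's y. Feel of the stay: from 0.05 rad before the balance point the push needed at the bar, across the lid, climbs from about 1 N to 4 to 9 N, then drops to nothing or pulls onward at that point. The firm stop, about 0.045 rad further, must not be pushed with over 11 N at the bar.
- tray: White open tray, fixed, 250 (x) x 220 (y) mm, 45 mm high, walls and floor 5 mm. Origin: centre of its underside, z up.
- moulding: The black finished moulding, about 60 g: a flat cross foot 52 x 52 mm and 10 mm thick (arms 12 mm wide along its x and y) with an upright square post 14 x 14 mm on its middle, top 54 mm above the underside, faces along its x and y. Origin: centre of its underside, z up along the post. It starts upright on the tray's floor.
- sprue_a: Green sprue offcut, 70 x 40 x 8 mm, lying in the tray; leave it. Origin: underside.
- sprue_b: A second green sprue offcut, the same, lying in the tray; leave it. Origin: underside.
- nippers: Blue-handled nippers, 115 mm, lying on the bench; leave them.
- cleaner: White bottle with blue cap, 60 mm wide, 150 mm high, on the bench; leave it. Origin: centre of its underside.
- pot: Grey pot, 70 mm wide, 80 mm high, on the bench; leave it. Origin: centre of its underside.
- brush: Brush lying on the bench; leave it.
- tape: Yellow reel, 90 mm wide, 24 mm high, on the bench; leave it. Origin: centre of its underside.
- gauge: Steel gauge block, 60 x 30 x 20 mm, on the bench; leave it. Origin: centre of its underside.
Mind the look-alikes: they are no part of the job. Leave any green or pink look-alike of the moulding alone.

How it is judged:
On the way:
1. the lid stands open by itself, past its balance point, let go and still (angle between lid's own z axis and vertical above 1.08 rad and angular speed of lid below 0.05 rad/s and contact force between the fingers and case below 0.3 N), for 0.4 s.
At the end, for the whole second after the job is handed in: The lid stands open by itself (opened by more than 1.08 rad, still), and the moulding stands upright (within 0.2 rad) and at rest on the case's floor, its origin inside the case and less than 12 mm above the case's underside (angle between lid's own z axis and vertical above 1.08 rad and angular speed of lid below 0.05 rad/s and x of moulding in the frame of case between -0.1 and 0.1 m and y of moulding in the frame of case between -0.1 and 0.1 m and z of moulding in the frame of case between 0 and 0.012 m and angle between moulding's own z axis and vertical below 0.2 rad and linear speed of moulding below 0.02 m/s); the robot touches nothing.
It fails at once if the lid is forced against its stay or stop (over 45 N there, which takes about 12.5 N at the bar) (contact force between lid and housing above 45 N).
It fails at once if the lid slams shut (angle between lid's own z axis and vertical below 0.15 rad and angular speed of lid above 1.8 rad/s).
It fails at once if a bystander is moved more than 30 mm (distance of any of sprue_a, sprue_b, nippers, cleaner, pot, brush, tape, gauge from where it was at the start of the episode above 0.03 m).
It also fails if it takes over 72 s, if anything falls off the work surface, if the arm or the gripper's body presses on something with over 40 N, if the wrist force passes 120 N, or if a joint passes its speed limit or range.

## Working session

There is one attempt and no reset: what is moved stays moved. The work goes in short steps, Python scripts to look and compute and a tool call to move; the robot and the scene stay as the last step left them, time stands still between calls to the robot, and variables do not carry over. Pictures are saved under pics/ and viewed, at most 10 in all, crops included, and the job is handed in when it is done.

Besides the shell and the picture viewer there is one more tool, called after ">>>" as name(argument=value, ...) on one line, values as JSON. apply_moves: Moves the arm, as the interface text tells. Its arguments: {"type":"object","properties":{"commands":{"type":"array","items":{"type":"number"}}},"required":["commands"]}

```bash
mkdir -p pics
cat > h.py <<'E'
import numpy as np, cv2
from cell import robot
from scipy.spatial.transform import Rotation as R
def pts(cam,depth,mask,P=None):
    P=P or robot.camera_params(cam); v,u=np.nonzero(mask&(depth>0)); d=depth[v,u]
    c=np.c_[(u-P['cx'])/P['fx']*d,(v-P['cy'])/P['fy']*d,d]
    E=np.array(P['extrinsics']); return (c-E[:3,3])@E[:3,:3], np.c_[u,v]
E
python3 - <<'E'
from h import *
s=robot.sense(); print(s)
for c in ['scene','top']:
    im,d=robot.capture(c); cv2.imwrite(f'pics/{c}0.png',im); np.save(f'{c}0.npy',d)
    for t in ['lid_bar','lid','case','moulding','tray','housing']:
        for r in robot.cut_out(c,t)[:4]:
            p,_=pts(c,d,r['mask']); 
            if len(p): print(c,t,round(r['p'],2),np.round(r['rect']),'med',np.round(np.median(p,0),3),'lo',np.round(np.percentile(p,2,0),3),'hi',np.round(np.percentile(p,98,0),3))
E
```

```text
{'time_s': 0.0, 'q': array([ 1.08251558,  0.42673545,  0.07384903,  1.60662251, -0.03408922,
        1.11080927, -0.06707262]), 'joint_vel': array([ 0.00099215,  0.00117226,  0.00149774, -0.00064436, -0.00073465,
       -0.00033901,  0.00153913]), 'tau': array([ 1.92549407e-03, -9.49812984e+01,  3.76220539e+00, -4.63506782e+01,
        1.93519355e-02,  1.01501599e-02, -3.12172278e-05]), 'tool_pos': array([ 0.22415777, -0.63624832,  0.23060141]), 'orientation': array([-6.37141634e-04,  9.85687363e-01,  1.68582294e-01, -1.62970699e-04]), 'force': array([-0.18013943,  0.01720598,  0.11518427]), 'ft_torque': array([ 0.00249828,  0.09561926, -0.00998697]), 'grip_force': 0.0, 'grip_width': 0.9993290577927482}
scene lid_bar 0.68 [271. 170. 106.  74.] med [ 0.585 -0.166  0.09 ] lo [ 0.428 -0.283  0.08 ] hi [ 0.699 -0.061  0.094]
scene lid_bar 0.67 [256. 119.  17.  10.] med [ 0.469 -0.468  0.019] lo [ 0.44  -0.493 -0.001] hi [ 0.496 -0.45   0.025]
scene lid_bar 0.26 [310. 254.  22.  16.] med [0.656 0.129 0.014] lo [0.641 0.086 0.004] hi [0.673 0.152 0.017]
scene lid 0.59 [272. 167. 102.  78.]
[... 1406 characters left out ...]
18] hi [0.645 0.489 0.155]
top moulding 0.7 [370. 195.  71.  89.] med [ 0.579 -0.174  0.089] lo [ 0.437 -0.28   0.083] hi [ 0.698 -0.066  0.096]
top moulding 0.61 [262. 198.  12.  13.] med [0.564 0.199 0.016] lo [0.546 0.178 0.008] hi [0.585 0.222 0.063]
top moulding 0.56 [261. 249.   7.   9.] med [0.382 0.187 0.014] lo [0.366 0.175 0.006] hi [0.4   0.205 0.061]
top moulding 0.46 [270. 145.  13.  14.] med [0.759 0.177 0.013] lo [0.743 0.158 0.001] hi [0.786 0.196 0.058]
top tray 0.8 [268. 196.  68.  74.] med [0.573 0.179 0.007] lo [ 0.451  0.072 -0.001] hi [0.695 0.286 0.048]
top housing 0.62 [328. 177.  14.  35.] med [ 0.63  -0.036  0.088] lo [ 0.578 -0.055  0.006] hi [ 0.693 -0.018  0.095]
```

```bash
ls pics
```

```text
scene0.png
top0.png
```

Run:
```python
from h import *
im=cv2.imread('pics/scene0.png'); cv2.imwrite('pics/s1.png',cv2.resize(im[90:350,190:460],None,fx=2.3,fy=2.3,interpolation=cv2.INTER_CUBIC))
hsv=cv2.cvtColor(im,cv2.COLOR_BGR2HSV); d=np.load('scene0.npy')
P=robot.camera_params('scene')
p,uv=pts('scene',d,np.ones(d.shape,bool)); 
for nm,k in [('lidtop',(p[:,2]>.078)&(p[:,2]<.1)&(p[:,0]<.75)&(p[:,0]>.38)&(p[:,1]<-.055)&(p[:,1]>-.32))]:
    q=p[k]; print(nm,len(q),cv2.minAreaRect(q[:,:2].astype(np.float32)))
    r=q[q[:,0]>.48]; print(cv2.minAreaRect(r[:,:2].astype(np.float32)))
    f=q[q[:,0]<.48]; m=hsv[uv[k][:,1],uv[k][:,0]]; b=(m[:,1]>110)&(m[:,0]>95)&(m[:,0]<135)
    f=q[b]; print('bar',len(f),np.round(f.min(0),3),np.round(f.max(0),3),np.round(np.median(f,0),3), cv2.minAreaRect(f[:,:2].astype(np.float32)))
im=cv2.imread('pics/top0.png');cv2.imwrite('pics/t1.png',cv2.resize(im[110:280,160:420],None,fx=3,fy=3,interpolation=cv2.INTER_CUBIC))
print({k:v for k,v in P.items()}, robot.camera_params('wrist'))
```

```text
lidtop 4240 ((0.5604520440101624, -0.17496752738952637), (0.2785598635673523, 0.22966311872005463), 9.019683837890625)
((0.5837815999984741, -0.17123398184776306), (0.23166373372077942, 0.2297479808330536), 8.78403091430664)
bar 67 [ 0.423 -0.25   0.086] [ 0.473 -0.138  0.093] [ 0.435 -0.189  0.089] ((0.44703054428100586, -0.19533687829971313), (0.035410020500421524, 0.11152537167072296), 9.22248363494873)
{'fx': 384.77149109411874, 'fy': 384.77149109411874, 'cx': 315.1111136756643, 'cy': 198.6020580839602, 'extrinsics': array([[-0.80650109,  0.59112816, -0.01111271,  0.4362382 ],
       [ 0.47006182,  0.6296982 , -0.61848368, -0.21424112],
       [-0.35860546, -0.50403142, -0.78571906,  1.37768784],
       [ 0.        ,  0.        ,  0.        ,  1.        ]])} {'fx': 309.70691628693146, 'fy': 309.70691628693146, 'cx': 324.50345163955905, 'cy': 198.80366531720037, 'extrinsics': array([[ 3.33318991e-01, -9.42813597e-01,  9.85658645e-04,
        -6.74429166e-01],
       [-9.03089187e-01, -3.18974345e-01,  2.87550494e-01,
        -3.88231063e-02],
       [-2.70792116e-01, -9.67361780e-02, -9.57764972e-01,
         3.78871671e-01],
       [ 0.00000000e+00,  0.00000000e+00,  0.00000000e+00,
         1.00000000e+00]])}
```

View pics/s1.png

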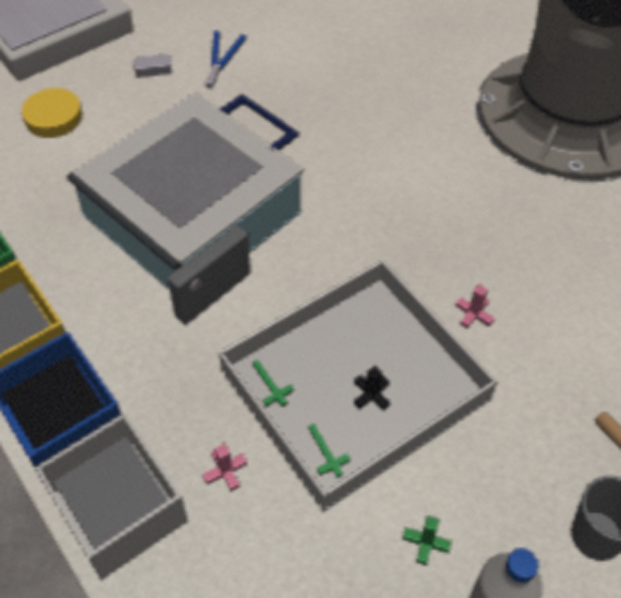

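View pics/t1.png

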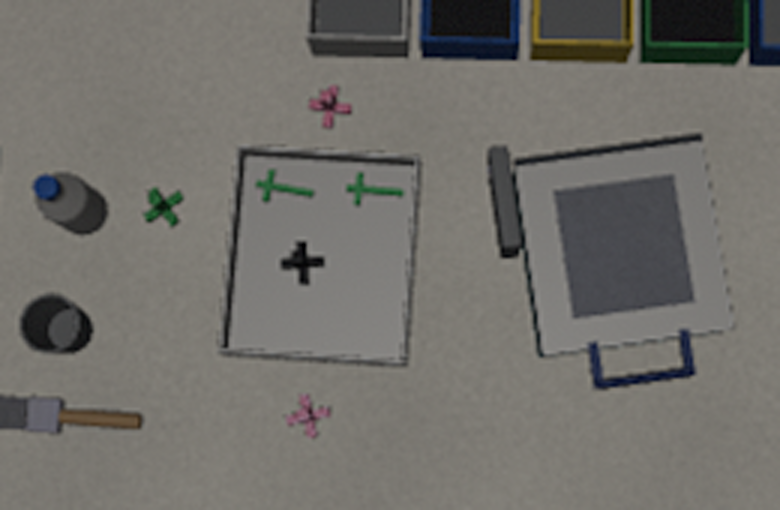

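The black cross in the tray (scene px 352,259; world about (0.566, 0.203)) is the moulding. The pink ones (scene px 398,223 and 288,292) and the green one (376,325) lie outside the tray and are look-alikes. The bar is at about (0.435, -0.196), with the case yawed by about 9°.

```bash
cat >> h.py <<'E'
def plan(tgt,yaw,n,grip):
    """rows to tool-down pose tgt with tool-x yaw (deg), n rows"""
    s=robot.sense(); w,x,y,z=s['orientation']; A=R.from_quat([x,y,z,w])
    yw=np.radians(yaw); c,sn=np.cos(yw),np.sin(yw)
    B=R.from_matrix(np.array([[c,sn,0],[sn,-c,0],[0,0,-1]]))
    rv=(A.inv()*B).as_rotvec()/n; dp=(np.array(tgt)-s['tool_pos'])/n
    out=[]
    for i in range(n):
        out+=[grip]+[round(v,2) for v in A.inv().apply(dp)*100]+[round(v,1) for v in np.degrees(rv)]; A=A*R.from_rotvec(rv)
    print(s['time_s'],np.round(s['tool_pos'],4),np.round(s['force'],2)); 
    for k in range(0,len(out),70): print(out[k:k+70])
E
python3 - <<'E'
from h import *
d=np.load('top0.npy');im=cv2.imread('pics/top0.png');hsv=cv2.cvtColor(im,cv2.COLOR_BGR2HSV)
p,uv=pts('top',d,np.ones(d.shape,bool));m=hsv[uv[:,1],uv[:,0]]
k=(p[:,2]>.07)&(p[:,2]<.1)&(p[:,0]<.5)&(p[:,0]>.38)&(p[:,1]<-.1)&(p[:,1]>-.3)&(m[:,1]>110)&(m[:,0]>95)&(m[:,0]<135)
print(cv2.minAreaRect(p[k][:,:2].astype(np.float32)))
plan([.432,-.196,.2],99,18,0.4)
E
```

```text
((0.45080968737602234, -0.1969291716814041), (0.046761658042669296, 0.11131630092859268), 8.891976356506348)
0.7 [ 0.2243 -0.6366  0.2313] [-0.28 -0.24  0.5 ]
[0.4, np.float64(1.9), np.float64(-1.93), np.float64(0.17), np.float64(-0.0), np.float64(-0.0), np.float64(-4.4), 0.4, np.float64(2.04), np.float64(-1.77), np.float64(0.17), np.float64(-0.0), np.float64(-0.0), np.float64(-4.4), 0.4, np.float64(2.17), np.float64(-1.61), np.float64(0.17), np.float64(-0.0), np.float64(-0.0), np.float64(-4.4), 0.4, np.float64(2.29), np.float64(-1.44), np.float64(0.17), np.float64(-0.0), np.float64(-0.0), np.float64(-4.4), 0.4, np.float64(2.4), np.float64(-1.26), np.float64(0.17), np.float64(-0.0), np.float64(-0.0), np.float64(-4.4), 0.4, np.float64(2.49), np.float64(-1.07), np.float64(0.17), np.float64(-0.0), np.float64(-0.0), np.float64(-4.4), 0.4, np.float64(2.56), np.float64(-0.87), np.float64(0.17), np.float64(-0.0), np.float64(-0.0), np.float64(-4.4), 0.4, np.float64(2.62), np.float64(-0.67), np.float64(0.17), np.float64(-0.0), np.float64(-0.0), np.float64(-4.4), 0.4, np.float64(2.67), np.floa
[... 402 characters left out ...]
.0), np.float64(-4.4), 0.4, np.float64(2.68), np.float64(0.36), np.float64(0.17), np.float64(-0.0), np.float64(-0.0), np.float64(-4.4), 0.4, np.float64(2.65), np.float64(0.57), np.float64(0.17), np.float64(-0.0), np.float64(-0.0), np.float64(-4.4), 0.4, np.float64(2.59), np.float64(0.77), np.float64(0.17), np.float64(-0.0), np.float64(-0.0), np.float64(-4.4), 0.4, np.float64(2.53), np.float64(0.97), np.float64(0.17), np.float64(-0.0), np.float64(-0.0), np.float64(-4.4), 0.4, np.float64(2.44), np.float64(1.16), np.float64(0.17), np.float64(-0.0), np.float64(-0.0), np.float64(-4.4), 0.4, np.float64(2.35), np.float64(1.35), np.float64(0.17), np.float64(-0.0), np.float64(-0.0), np.float64(-4.4)]
```

>>> apply_moves(commands=[0.4, 1.9, -1.9, 0.2, 0, 0, -4.4, 0.4, 2.0, -1.8, 0.2, 0, 0, -4.4, 0.4, 2.2, -1.6, 0.2, 0, 0, -4.4, 0.4, 2.3, -1.4, 0.2, 0, 0, -4.4, 0.4, 2.4, -1.3, 0.2, 0, 0, -4.4, 0.4, 2.5, -1.1, 0.2, 0, 0, -4.4, 0.4, 2.6, -0.9, 0.2, 0, 0, -4.4, 0.4, 2.6, -0.7, 0.2, 0, 0, -4.4, 0.4, 2.7, -0.5, 0.2, 0, 0, -4.4, 0.4, 2.7, -0.3, 0.2, 0, 0, -4.4])

```text
time_s: 1.7
tool_pos: [0.3399, -0.3891, 0.2113]
orientation: [0.0, 0.85, 0.527, 0.0]
force: [1.0, -0.1, -0.1]
grip_width: 0.403
grip_force: 0.0
```

>>> apply_moves(commands=[0.4, 2.7, 0, 0.2, 0, 0, -4.4, 0.4, 2.7, 0.2, 0.2, 0, 0, -4.4, 0.4, 2.7, 0.4, 0.2, 0, 0, -4.4, 0.4, 2.6, 0.6, 0.2, 0, 0, -4.4, 0.4, 2.6, 0.8, 0.2, 0, 0, -4.4, 0.4, 2.5, 1.0, 0.2, 0, 0, -4.4, 0.4, 2.4, 1.2, 0.2, 0, 0, -4.4, 0.4, 2.3, 1.3, 0.2, 0, 0, -4.4, 0.4, 0, 0, 0, 0, 0, 0])

```text
time_s: 2.6
tool_pos: [0.4364, -0.1933, 0.1951]
orientation: [-0.0, 0.648, 0.761, 0.001]
force: [0.3, 0.3, 0.1]
grip_width: 0.402
grip_force: 0.0
```

```bash
sed -i 's/\[round(v,2)/[float(round(v,2))/;s/\[round(v,1)/[float(round(v,1))/' h.py
python3 - <<'E'
from h import *
s=robot.sense(); print(np.round(s['q'],2),s['grip_width'])
im,d=robot.capture('wrist'); cv2.imwrite('pics/w1.png',im)
s=robot.sense()
plan([.432,-.196,.12],99,4,0.4)
E
```

```text
[ 0.66  0.17 -0.41  2.05  0.08  0.93  0.36] 0.40170078421581634
2.65 [ 0.4356 -0.1951  0.1952] [ 0.11 -0.34 -0.28]
[0.4, -0.01, -0.09, 1.88, 0.0, -0.0, -0.0, 0.4, -0.01, -0.09, 1.88, 0.0, -0.0, -0.0, 0.4, -0.01, -0.09, 1.88, 0.0, -0.0, -0.0, 0.4, -0.01, -0.09, 1.88, 0.0, -0.0, -0.0]
```

View pics/w1.png

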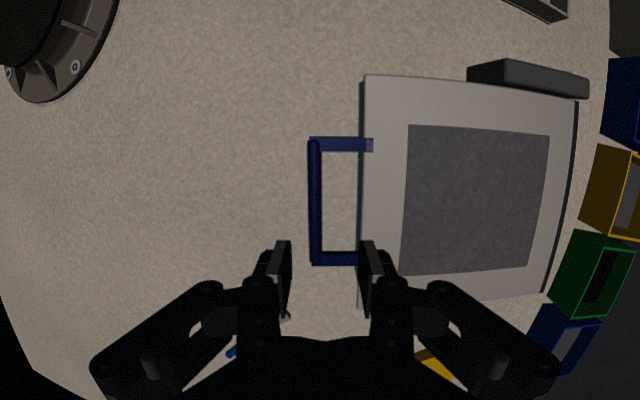

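```bash
cat >> h.py <<'E'
def wray(uv,z,P=None):
    P=P or robot.camera_params('wrist'); E=np.array(P['extrinsics']); C=-E[:3,:3].T@E[:3,3]; o=[]
    for u,v in uv:
        a=np.array([(u-P['cx'])/P['fx'],(v-P['cy'])/P['fy']]); t=np.linalg.norm(a)
        r=E[:3,:3].T@np.r_[a/t*np.sin(t),np.cos(t)]; o.append(C+r*(z-C[2])/r[2])
    return np.array(o)
E
python3 - <<'E'
from h import *
print(wray([(314,144),(315,259),(363,259),(363,150),(359,240),(361,100)],.09).round(4))
E
```

```text
[[ 0.4194 -0.1518  0.09  ]
 [ 0.4353 -0.2533  0.09  ]
 [ 0.4783 -0.2468  0.09  ]
 [ 0.4593 -0.1503  0.09  ]
 [ 0.4709 -0.2287  0.09  ]
 [ 0.4507 -0.1106  0.09  ]]
```

>>> apply_moves(commands=[0.4, 0, -0.3, 1.9, 0, 0, 0, 0.4, 0, -0.2, 1.9, 0, 0, 0, 0.4, 0, 0, 1.9, 0, 0, 0, 0.4, 0, 0, 1.9, 0, 0, 0, 0.4, 0, 0, 1.9, 0, 0, 0, 0.4, 0, 0, 1.9, 0, 0, 0, 0.4, 0, 0, 1.6, 0, 0, 0, 0.4, 0, 0, 0, 0, 0, 0])

```text
time_s: 3.45
tool_pos: [0.4285, -0.1978, 0.0637]
orientation: [-0.002, 0.652, 0.758, -0.0]
force: [-0.4, 0.7, 0.4]
grip_width: 0.399
grip_force: 0.0
```

Run:
```python
from h import *
im,d=robot.capture('wrist'); cv2.imwrite('pics/w2.png',im[150:,200:480])
print(robot.sense()['force'],robot.sense()['tool_pos'])
```

```text
[-0.02548096 -0.73199933  0.07360021] [ 0.42912138 -0.19795327  0.06477222]
```

View pics/w2.png

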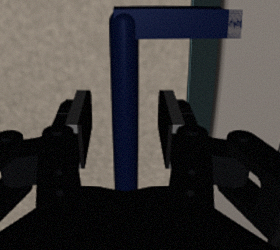

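The bar (crop column 125) sits centred between the pads (85 and 160), so I'll grip.

>>> apply_moves(commands=[0, 0, 0, 0, 0, 0, 0, 0, 0, 0, 0, 0, 0, 0, 0, 0, 0, 0, 0, 0, 0, 0, 0, 0, 0, 0, 0, 0, 0, 0, 0, 0, 0, 0, 0])

```text
time_s: 4.0
tool_pos: [0.4289, -0.1985, 0.0661]
orientation: [-0.0, 0.652, 0.758, -0.001]
force: [-6.6, -0.9, 7.4]
grip_width: 0.121
grip_force: 58.4
```

```bash
cat >> h.py <<'E'
# bar grasp: tool y = +case x?, moves in tool frame for bar going from th0 to th1 (tool down)
def arc(th0,th1,n,L=.265):
    t=np.linspace(th0,th1,n+1); # bar point incl. 4 mm offset
    bx=-L*np.cos(t)+.004*np.sin(t); bz=L*np.sin(t)+.004*np.cos(t)
    s=robot.sense(); w,x,y,z=s['orientation']; A=R.from_quat([x,y,z,w])
    print(s['time_s'],s['tool_pos'].round(4),s['force'].round(2),'y_tool',A.apply([0,1,0]).round(3),'z',A.apply([0,0,1]).round(3),'grip',round(s['grip_width'],3))
    for i in range(n): print(round(t[i+1],3),round(100*(bx[i+1]-bx[i]),2),round(-100*(bz[i+1]-bz[i]),2))
E
python3 -c "
from h import *
arc(0,.96,16)"
```

```text
4.0 [ 0.4289 -0.1985  0.0661] [-6.57 -0.88  7.39] y_tool [ 0.989  0.149 -0.001] z [-0.001 -0.001 -1.   ] grip 0.121
0.06 0.07 -1.59
0.12 0.17 -1.58
0.18 0.26 -1.57
0.24 0.35 -1.55
0.3 0.45 -1.53
0.36 0.54 -1.5
0.42 0.63 -1.46
0.48 0.71 -1.42
0.54 0.8 -1.38
0.6 0.88 -1.33
0.66 0.96 -1.27
0.72 1.03 -1.21
0.78 1.1 -1.15
0.84 1.17 -1.08
0.9 1.23 -1.01
0.96 1.29 -0.93
```

>>> apply_moves(commands=[0, 0, 0.1, -1.6, 0, 0, 0, 0, 0, 0.2, -1.6, 0, 0, 0, 0, 0, 0.25, -1.57, 0, 0, 0, 0, 0, 0.35, -1.55, 0, 0, 0, 0, 0, 0.45, -1.53, 0, 0, 0, 0, 0, 0, 0, 0, 0, 0])

```text
time_s: 4.6
tool_pos: [0.4417, -0.1964, 0.1457]
orientation: [-0.0, 0.652, 0.758, -0.001]
force: [-12.0, -0.0, 1.4]
grip_width: 0.116
grip_force: 58.8
```

```bash
python3 -c "
from h import *
s=robot.sense();print(s['force'],s['grip_width'],s['tool_pos'])
im,d=robot.capture('scene')
p,uv=pts('scene',d,np.ones(d.shape,bool))
# lid plane: points in case frame
c,sn=np.cos(np.radians(9)),np.sin(np.radians(9))
h=np.array([.692,-.157])
q=np.c_[(p[:,:2]-h)@np.array([[c,-sn],[sn,c]]),p[:,2]]
k=(abs(q[:,1])<.1)&(q[:,0]<-.02)&(q[:,0]>-.2)&(q[:,2]>.085)&(q[:,2]<.3)
import collections
a=q[k];f=np.polyfit(a[:,0],a[:,2],1);r=a[:,2]-np.polyval(f,a[:,0]);a=a[abs(r)<.01];f=np.polyfit(a[:,0],a[:,2],1);print(len(a),f,-np.arctan(f[0]))
"
```

```text
[-1.20352019e+01 -6.82430234e-03  1.42547322e+00] 0.11567705404326194 [ 0.44166478 -0.19644266  0.145653  ]
3341 [-0.3063386   0.09017994] 0.29726183018748087
```

>>> apply_moves(commands=[0, 0, 0.4, -1.5, 0, 0, 0, 0, 0, 0.5, -1.45, 0, 0, 0, 0, 0, 0.6, -1.4, 0, 0, 0, 0, 0, 0.7, -1.4, 0, 0, 0, 0, 0, 0.85, -1.35, 0, 0, 0, 0, 0, 0.9, -1.3, 0, 0, 0, 0, 0, 1.0, -1.2, 0, 0, 0, 0, 0, 1.1, -1.15, 0, 0, 0])

```text
time_s: 5.45
tool_pos: [0.5039, -0.1862, 0.2525]
orientation: [0.001, 0.652, 0.759, 0.001]
force: [10.0, 1.7, -14.6]
grip_width: 0.113
grip_force: 58.4
```

```bash
cat >> h.py <<'E'
def lid():
    im,d=robot.capture('scene'); p,uv=pts('scene',d,np.ones(d.shape,bool))
    c,sn=np.cos(np.radians(9)),np.sin(np.radians(9)); h=np.array([.692,-.157])
    q=np.c_[(p[:,:2]-h)@np.array([[c,-sn],[sn,c]]),p[:,2]-.08]
    t=np.arctan2(q[:,2],-q[:,0]); r=np.hypot(q[:,2],q[:,0])
    k=(abs(q[:,1])<.1)&(r<.2)&(r>.03)&(q[:,2]>.01); a=q[k]
    # total least squares on x,z with outlier trimming
    for _ in range(6):
        m=np.median(a[:,[0,2]],0) if _==0 else a[:,[0,2]].mean(0); u,s,v=np.linalg.svd(a[:,[0,2]]-m,full_matrices=False); res=abs((a[:,[0,2]]-m)@v[1]); a=a[res<=max(.004,np.percentile(res,90))]
    d0=v[0]*np.sign(v[0][1]); th=np.arctan2(d0[1],-d0[0])
    s=robot.sense(); A=R.from_quat(np.roll(s['orientation'],-1))
    print('t',s['time_s'],'lid',th.round(3),'n',len(a),'res',res.std().round(4),'tcp',s['tool_pos'].round(4),'F',s['force'].round(2),'w',round(s['grip_width'],3),'Ftool',A.inv().apply(s['force']).round(2))
E
python3 -c "
from h import *
lid()"
```

```text
t 5.5 lid 0.763 n 3143 res 0.0009 tcp [ 0.5057 -0.1859  0.2542] F [ 4.04  2.16 -3.73] w 0.118 Ftool [1.53 4.3  3.75]
```

>>> apply_moves(commands=[0, 0, 0.85, -0.85, 0, 0, 0, 0, 0, 0.9, -0.8, 0, 0, 0, 0, 0, 0.9, -0.8, 0, 0, 0, 0.3, 0, 0, 0, 0, 0, 0, 0.3, 0, 0, 0, 0, 0, 0, 0.3, 0, 0, 0, 0, 0, 0])

```text
time_s: 6.1
tool_pos: [0.5285, -0.1833, 0.2761]
orientation: [0.0, 0.652, 0.758, -0.0]
force: [-1.2, 0.6, 0.2]
grip_width: 0.299
grip_force: 0.5
```

```bash
python3 -c "
from h import *
lid();arc(.87,1.12,6)"
```

```text
t 6.15 lid 0.855 n 3094 res 0.0009 tcp [ 0.5285 -0.1833  0.276 ] F [-1.86 -0.75  0.29] w 0.3 Ftool [-0.46 -1.95 -0.29]
6.15 [ 0.5285 -0.1833  0.276 ] [-1.86 -0.75  0.29] y_tool [ 0.989  0.149 -0.   ] z [-0. -0. -1.] grip 0.3
0.912 0.87 -0.68
0.953 0.9 -0.64
0.995 0.92 -0.61
1.037 0.95 -0.57
1.078 0.97 -0.53
1.12 0.99 -0.49
```

>>> apply_moves(commands=[0.3, 0, 0, 0.5, 0, 0, 0, 0.3, 0, 0, 0.5, 0, 0, 0, 0.3, 0, 0.9, -0.65, 0, 0, 0, 0.3, 0, 0.9, -0.6, 0, 0, 0, 0.3, 0, 0.9, -0.6, 0, 0, 0, 0.3, 0, 0.95, -0.6, 0, 0, 0, 0.3, 0, 0, 0, 0, 0, 0])

```text
time_s: 6.85
tool_pos: [0.5668, -0.1771, 0.2911]
orientation: [0.001, 0.652, 0.759, 0.001]
force: [-1.8, -0.2, 0.6]
grip_width: 0.299
grip_force: 0.5
```

```bash
python3 -c "
from h import *
lid();arc(1.02,1.58,22)"
```

```text
t 6.9 lid 1.032 n 2960 res 0.0009 tcp [ 0.5659 -0.1772  0.2905] F [-1.17  0.24  0.18] w 0.299 Ftool [ 0.41 -1.12 -0.18]
6.9 [ 0.5659 -0.1772  0.2905] [-1.17  0.24  0.18] y_tool [0.989 0.15  0.001] z [ 0.001  0.    -1.   ] grip 0.299
1.045 0.58 -0.34
1.071 0.59 -0.32
1.096 0.6 -0.31
1.122 0.61 -0.29
1.147 0.62 -0.28
1.173 0.62 -0.26
1.198 0.63 -0.24
1.224 0.63 -0.23
1.249 0.64 -0.21
1.275 0.65 -0.2
1.3 0.65 -0.18
1.325 0.65 -0.16
1.351 0.66 -0.15
1.376 0.66 -0.13
1.402 0.67 -0.11
1.427 0.67 -0.09
1.453 0.67 -0.08
1.478 0.67 -0.06
1.504 0.67 -0.04
1.529 0.67 -0.03
1.555 0.67 -0.01
1.58 0.67 0.01
```

>>> apply_moves(commands=[0.3, 0, 0.4, -0.2, 0, 0, 0, 0.3, 0, 0.4, -0.2, 0, 0, 0, 0.3, 0, 0.4, -0.2, 0, 0, 0, 0.3, 0, 0, 0, 0, 0, 0])

```text
time_s: 7.3
tool_pos: [0.5775, -0.1757, 0.2966]
orientation: [0.0, 0.652, 0.758, 0.0]
force: [-1.1, -1.3, 0.6]
grip_width: 0.297
grip_force: 0.5
```

>>> apply_moves(commands=[0.3, 0, 0.3, -0.15, 0, 0, 0, 0.3, 0, 0.3, -0.15, 0, 0, 0, 0.3, 0, 0, 0, 0, 0, 0])

```text
time_s: 7.6
tool_pos: [0.5833, -0.1748, 0.2995]
orientation: [0.0, 0.652, 0.758, 0.0]
force: [-1.2, -0.8, 0.7]
grip_width: 0.3
grip_force: 0.5
```

```bash
python3 -c "
from h import *
lid()"
```

```text
t 7.65 lid 1.104 n 2846 res 0.0008 tcp [ 0.5831 -0.1749  0.2994] F [-1.7  -0.65  0.96] w 0.3 Ftool [-0.39 -1.78 -0.96]
```

>>> apply_moves(commands=[0.3, 0, 0.25, -0.1, 0, 0, 0, 0.3, 0, 0.25, -0.1, 0, 0, 0, 0.3, 0, 0.25, -0.1, 0, 0, 0, 0.3, 0, 0, 0, 0, 0, 0])

```text
time_s: 8.05
tool_pos: [0.5907, -0.1737, 0.3024]
orientation: [0.0, 0.652, 0.758, 0.0]
force: [-1.1, -0.3, 0.4]
grip_width: 0.301
grip_force: 0.4
```

>>> apply_moves(commands=[0.3, 0, 0.25, -0.1, 0, 0, 0, 0.3, 0, 0.25, -0.1, 0, 0, 0, 0.3, 0, 0.25, -0.1, 0, 0, 0, 0.3, 0, 0, 0, 0, 0, 0])

```text
time_s: 8.45
tool_pos: [0.5981, -0.1726, 0.3054]
orientation: [0.0, 0.652, 0.758, 0.0]
force: [-0.0, -0.5, 0.3]
grip_width: 0.302
grip_force: 0.3
```

```bash
python3 -c "
from h import *
lid()"
```

```text
t 8.5 lid 1.167 n 2725 res 0.0008 tcp [ 0.5979 -0.1726  0.3053] F [-0.23 -0.42  0.42] w 0.3 Ftool [-0.38 -0.3  -0.42]
```

>>> apply_moves(commands=[0.3, 0, 0.25, -0.1, 0, 0, 0, 0.3, 0, 0.25, -0.1, 0, 0, 0, 0.3, 0, 0, 0, 0, 0, 0])

```text
time_s: 8.8
tool_pos: [0.603, -0.1718, 0.3074]
orientation: [0.0, 0.652, 0.758, 0.0]
force: [0.0, -0.4, 0.1]
grip_width: 0.302
grip_force: 0.3
```

>>> apply_moves(commands=[0.3, 0, 0.25, -0.1, 0, 0, 0, 0.3, 0, 0.25, -0.1, 0, 0, 0, 0.3, 0, 0.25, -0.1, 0, 0, 0, 0.3, 0, 0, 0, 0, 0, 0])

```text
time_s: 9.2
tool_pos: [0.6105, -0.1707, 0.3105]
orientation: [0.0, 0.652, 0.758, 0.0]
force: [-0.1, 0.2, -0.1]
grip_width: 0.297
grip_force: 0.2
```

```bash
python3 -c "
from h import *
lid()"
```

```text
t 9.25 lid 1.217 n 2638 res 0.0008 tcp [ 0.6103 -0.1707  0.3103] F [-0.85  0.25 -0.27] w 0.301 Ftool [ 0.37 -0.8   0.27]
```

>>> apply_moves(commands=[0.3, 0, 0.25, -0.1, 0, 0, 0, 0.3, 0, 0.25, -0.1, 0, 0, 0, 0.3, 0, 0.25, -0.1, 0, 0, 0, 0.3, 0, 0, 0, 0, 0, 0])

```text
time_s: 9.65
tool_pos: [0.6179, -0.1696, 0.3134]
orientation: [0.0, 0.652, 0.758, 0.0]
force: [-1.2, 0.1, 0.1]
grip_width: 0.3
grip_force: 0.2
```

```bash
python3 -c "
from h import *
lid()"
```

```text
t 9.7 lid 1.246 n 2546 res 0.0008 tcp [ 0.6177 -0.1697  0.3134] F [-0.14 -0.11  0.37] w 0.295 Ftool [-0.09 -0.16 -0.37]
```

>>> apply_moves(commands=[0.3, 0, 0.25, -0.1, 0, 0, 0, 0.3, 0, 0.25, -0.05, 0, 0, 0, 0.3, 0, 0.25, -0.05, 0, 0, 0, 0.3, 0, 0, 0, 0, 0, 0])

```text
time_s: 10.1
tool_pos: [0.6252, -0.1684, 0.3153]
orientation: [-0.0, 0.652, 0.758, 0.0]
force: [-0.3, -0.5, 0.7]
grip_width: 0.301
grip_force: 0.2
```

```bash
python3 -c "
from h import *
lid()"
```

```text
t 10.15 lid 1.276 n 2482 res 0.0007 tcp [ 0.6251 -0.1685  0.3153] F [-1.15  0.26 -0.11] w 0.301 Ftool [ 0.43 -1.1   0.11]
```

>>> apply_moves(commands=[0.3, 0, 0.25, -0.1, 0, 0, 0, 0.3, 0, 0.25, -0.05, 0, 0, 0, 0.3, 0, 0.25, -0.05, 0, 0, 0, 0.3, 0, 0, 0, 0, 0, 0])

```text
time_s: 10.55
tool_pos: [0.6327, -0.1673, 0.3173]
orientation: [0.0, 0.652, 0.758, 0.0]
force: [-0.7, 0.2, 0.1]
grip_width: 0.3
grip_force: 0.2
```

```bash
python3 -c "
from h import *
lid()"
```

```text
t 10.6 lid 1.305 n 2401 res 0.0007 tcp [ 0.6325 -0.1674  0.3173] F [-0.32 -0.34  0.24] w 0.303 Ftool [-0.29 -0.37 -0.24]
```

>>> apply_moves(commands=[0.3, 0, 0.25, -0.1, 0, 0, 0, 0.3, 0, 0.25, -0.05, 0, 0, 0, 0.3, 0, 0.25, -0.05, 0, 0, 0, 0.3, 0, 0, 0, 0, 0, 0])

```text
time_s: 11.0
tool_pos: [0.6401, -0.1662, 0.3193]
orientation: [0.0, 0.652, 0.758, 0.0]
force: [0.6, -0.1, 0.4]
grip_width: 0.298
grip_force: 0.1
```

```bash
python3 -c "
from h import *
lid()"
```

```text
t 11.05 lid 1.334 n 2326 res 0.0007 tcp [ 0.6399 -0.1662  0.3193] F [-0.49 -0.88  0.31] w 0.303 Ftool [-0.79 -0.62 -0.31]
```

>>> apply_moves(commands=[0.3, 0, 0.25, -0.05, 0, 0, 0, 0.3, 0, 0.25, -0.05, 0, 0, 0, 0.3, 0, 0.25, -0.05, 0, 0, 0, 0.3, 0, 0, 0, 0, 0, 0])

```text
time_s: 11.45
tool_pos: [0.6475, -0.165, 0.3208]
orientation: [0.0, 0.652, 0.758, 0.0]
force: [-0.5, -0.0, 0.2]
grip_width: 0.298
grip_force: 0.1
```

```bash
python3 -c "
from h import *
lid()"
```

```text
t 11.5 lid 1.363 n 2254 res 0.0007 tcp [ 0.6473 -0.1651  0.3208] F [-0.11  0.35  0.26] w 0.296 Ftool [ 0.36 -0.06 -0.26]
```

>>> apply_moves(commands=[0.3, 0, 0.25, -0.05, 0, 0, 0, 0.3, 0, 0.25, -0.05, 0, 0, 0, 0.3, 0, 0.25, -0.05, 0, 0, 0, 0.3, 0, 0, 0, 0, 0, 0])

```text
time_s: 11.9
tool_pos: [0.6549, -0.1639, 0.3223]
orientation: [-0.0, 0.652, 0.758, 0.0]
force: [-0.4, -0.7, -0.1]
grip_width: 0.302
grip_force: 0.1
```

```bash
python3 -c "
from h import *
lid()"
```

```text
t 11.95 lid 1.392 n 2181 res 0.0007 tcp [ 0.6548 -0.164   0.3223] F [0.13 0.74 0.08] w 0.3 Ftool [ 0.71  0.24 -0.08]
```

>>> apply_moves(commands=[0.3, 0, 0.25, -0.05, 0, 0, 0, 0.3, 0, 0.25, -0.05, 0, 0, 0, 0.3, 0, 0.25, 0, 0, 0, 0, 0.3, 0, 0, 0, 0, 0, 0])

```text
time_s: 12.35
tool_pos: [0.6623, -0.1628, 0.3233]
orientation: [-0.0, 0.652, 0.758, 0.0]
force: [-0.0, 0.1, -0.7]
grip_width: 0.3
grip_force: 0.0
```

```bash
python3 -c "
from h import *
lid()"
```

```text
t 12.4 lid 1.42 n 2076 res 0.0007 tcp [ 0.6622 -0.1629  0.3232] F [ 1.23  0.73 -0.8 ] w 0.299 Ftool [0.54 1.32 0.8 ]
```

>>> apply_moves(commands=[0.3, 0, 0.25, -0.05, 0, 0, 0, 0.3, 0, 0.25, 0, 0, 0, 0, 0.3, 0, 0.25, 0, 0, 0, 0, 0.3, 0, 0, 0, 0, 0, 0])

```text
time_s: 12.8
tool_pos: [0.6697, -0.1617, 0.3237]
orientation: [-0.0, 0.652, 0.758, 0.0]
force: [1.2, 0.1, -0.6]
grip_width: 0.302
grip_force: 0.0
```

```bash
python3 -c "
from h import *
lid()"
```

```text
t 12.85 lid 1.449 n 1980 res 0.0006 tcp [ 0.6696 -0.1617  0.3237] F [-0.48 -0.2   0.43] w 0.299 Ftool [-0.13 -0.51 -0.43]
```

>>> apply_moves(commands=[0.3, 0, 0.25, 0, 0, 0, 0, 0.3, 0, 0.25, 0, 0, 0, 0, 0.3, 0, 0.25, 0, 0, 0, 0, 0.3, 0, 0, 0, 0, 0, 0])

```text
time_s: 13.25
tool_pos: [0.6771, -0.1605, 0.3237]
orientation: [-0.0, 0.652, 0.758, 0.0]
force: [0.1, -0.6, 0.0]
grip_width: 0.303
grip_force: 0.0
```

```bash
python3 -c "
from h import *
lid()"
```

```text
t 13.3 lid 1.477 n 1899 res 0.0006 tcp [ 0.677  -0.1606  0.3237] F [-0.68  0.61 -0.89] w 0.302 Ftool [ 0.71 -0.58  0.9 ]
```

>>> apply_moves(commands=[0.3, 0, 0.2, 0, 0, 0, 0, 0.3, 0, 0.2, 0, 0, 0, 0, 0.3, 0, 0.2, 0, 0, 0, 0, 0.3, 0, 0, 0, 0, 0, 0])

```text
time_s: 13.7
tool_pos: [0.683, -0.1597, 0.3238]
orientation: [-0.0, 0.652, 0.758, 0.0]
force: [0.3, 0.1, 0.2]
grip_width: 0.3
grip_force: 0.1
```

```bash
python3 -c "
from h import *
lid()"
```

```text
t 13.75 lid 1.5 n 1836 res 0.0006 tcp [ 0.6829 -0.1597  0.3237] F [ 0.04 -0.26  0.04] w 0.299 Ftool [-0.26  0.   -0.05]
```

>>> apply_moves(commands=[0.3, 0, 0.2, 0, 0, 0, 0, 0.3, 0, 0.2, 0, 0, 0, 0, 0.3, 0, 0.2, 0, 0, 0, 0, 0.3, 0, 0, 0, 0, 0, 0])

```text
time_s: 14.15
tool_pos: [0.6884, -0.1588, 0.3239]
orientation: [-0.0, 0.652, 0.758, -0.0]
force: [-6.8, 0.1, 3.7]
grip_width: 0.296
grip_force: 3.4
```

```bash
python3 -c "
from h import *
lid()"
```

```text
t 14.2 lid 1.519 n 1758 res 0.0006 tcp [ 0.6883 -0.1589  0.3239] F [-6.84  0.83  3.19] w 0.295 Ftool [ 1.85 -6.64 -3.19]
```

>>> apply_moves(commands=[0.3, 0, 0.1, 0, 0, 0, 0, 0.3, 0, 0.1, 0, 0, 0, 0, 0.3, 0, 0, 0, 0, 0, 0])

```text
time_s: 14.5
tool_pos: [0.6904, -0.1585, 0.324]
orientation: [-0.0, 0.652, 0.758, -0.0]
force: [-5.9, 0.7, 2.8]
grip_width: 0.297
grip_force: 2.6
```

```bash
python3 -c "
from h import *
lid()"
```

```text
t 14.55 lid 1.528 n 1734 res 0.0006 tcp [ 0.6904 -0.1585  0.324 ] F [-4.96 -0.08  3.43] w 0.304 Ftool [ 0.66 -4.92 -3.43]
```

Not the stop: the force is level or falling as it advances. On in small steps.

>>> apply_moves(commands=[0.3, 0, 0.1, 0, 0, 0, 0, 0.3, 0, 0.1, 0, 0, 0, 0, 0.3, 0, 0, 0, 0, 0, 0])

```text
time_s: 14.85
tool_pos: [0.6928, -0.1583, 0.3239]
orientation: [0.0, 0.652, 0.758, 0.0]
force: [-0.0, -0.4, 0.4]
grip_width: 0.298
grip_force: 0.0
```

```bash
python3 -c "
from h import *
lid()"
```

```text
t 14.9 lid 1.539 n 1695 res 0.0006 tcp [ 0.6929 -0.1583  0.3238] F [ 0.2  -0.4  -0.66] w 0.296 Ftool [-0.43  0.14  0.66]
```

>>> apply_moves(commands=[0.3, 0, 0, 0, 0, 0, 0, 0.3, 0, 0, 0, 0, 0, 0])

```text
time_s: 15.1
tool_pos: [0.6928, -0.1583, 0.3238]
orientation: [0.0, 0.652, 0.758, 0.0]
force: [0.0, 0.5, 0.0]
grip_width: 0.305
grip_force: 0.0
```

```bash
python3 -c "
from h import *
lid()"
```

```text
t 15.15 lid 1.542 n 1683 res 0.0005 tcp [ 0.6927 -0.1583  0.3238] F [-0.15 -0.5  -0.41] w 0.302 Ftool [-0.47 -0.22  0.41]
```

>>> apply_moves(commands=[0.3, 0, -0.1, 0, 0, 0, 0, 0.3, 0, -0.1, 0, 0, 0, 0, 0.3, 0, -0.1, 0, 0, 0, 0, 0.3, 0, 0, 0, 0, 0, 0, 0.3, 0, 0, 0, 0, 0, 0])

```text
time_s: 15.65
tool_pos: [0.6897, -0.1588, 0.3239]
orientation: [0.0, 0.652, 0.758, 0.0]
force: [0.6, 0.1, 0.2]
grip_width: 0.298
grip_force: 0.0
```

```bash
python3 -c "
from h import *
lid()"
```

```text
t 15.7 lid 1.543 n 1681 res 0.0006 tcp [ 0.6897 -0.1588  0.3238] F [ 0.34  0.08 -0.49] w 0.3 Ftool [0.03 0.35 0.49]
```

>>> apply_moves(commands=[0.45, 0, 0, 0, 0, 0, 0, 0.45, 0, -0.2, 0, 0, 0, 0, 0.45, 0, -0.2, 0, 0, 0, 0, 0.45, 0, 0, 0, 0, 0, 0, 0.45, 0, 0, 0, 0, 0, 0])

```text
time_s: 16.2
tool_pos: [0.6857, -0.1594, 0.3239]
orientation: [0.0, 0.652, 0.758, 0.0]
force: [0.6, 0.6, 0.2]
grip_width: 0.451
grip_force: 0.0
```

```bash
python3 -c "
from h import *
lid()"
```

```text
t 16.25 lid 1.542 n 1679 res 0.0006 tcp [ 0.6857 -0.1594  0.3239] F [-0.23  0.17  0.41] w 0.447 Ftool [ 0.2  -0.21 -0.41]
```

>>> apply_moves(commands=[0.45, 0, 0, -2, 0, 0, 0, 0.45, 0, 0, -3, 0, 0, 0, 0.45, 0, 0, -3, 0, 0, 0, 0.45, 0, 0, 0, 0, 0, 0])

```text
time_s: 16.65
tool_pos: [0.6869, -0.1592, 0.4084]
orientation: [0.003, 0.652, 0.758, 0.002]
force: [0.4, -0.2, 0.5]
grip_width: 0.454
grip_force: 0.0
```

Run:
```python
from h import *
lid(); print(robot.sense()['q'].round(2))
for c in ['scene','top']:
    im,d=robot.capture(c); g=im.max(2)
    p,uv=pts(c,d,np.ones(d.shape,bool)); m=g[uv[:,1],uv[:,0]]
    k=(np.hypot(p[:,0]-.566,p[:,1]-.202)<.05)&(m<60); q=p[k]
    lo=q[(q[:,2]<.02)]; hi=q[q[:,2]>.045]
    print(c,len(q),'top',hi.mean(0).round(4),len(hi),'rng',q.min(0).round(3),q.max(0).round(3))
    b=lo[:,:2]; print(' foot mid',((b.min(0)+b.max(0))/2).round(4))
    # yaw: fit cross model with arms
    best=None
    for yaw in range(0,90,1):
        for dx in np.arange(-.01,.0101,.002):
            for dy in np.arange(-.01,.0101,.002):
                a=np.radians(yaw); r=(b-[.566+dx,.202+dy])@np.array([[np.cos(a),-np.sin(a)],[np.sin(a),np.cos(a)]])
                e=np.abs(r); dist=np.minimum(np.maximum(np.maximum(e[:,0]-.026,e[:,1]-.006),0),np.maximum(np.maximum(e[:,1]-.026,e[:,0]-.006),0)).mean()
                if best is None or dist<best[0]: best=(dist,yaw,.566+dx,.202+dy)
    print(' fit',np.round(best,4))
    u0,v0=uv[k].mean(0).astype(int)
    if c=='scene': cv2.imwrite('pics/m.png',cv2.resize(im[v0-30:v0+30,u0-40:u0+40],None,fx=8,fy=8,interpolation=cv2.INTER_CUBIC))
```

```text
t 16.7 lid 1.543 n 1682 res 0.0006 tcp [ 0.6864 -0.1592  0.406 ] F [ 0.29 -0.36 -0.64] w 0.444 Ftool [-0.4   0.23  0.65]
[ 0.42  0.42 -0.42  1.27  0.17  1.49  0.16]
scene 145 top [0.5661 0.2042 0.0556] 34 rng [0.542 0.179 0.01 ] [0.589 0.226 0.064]
 foot mid [0.5659 0.2024]
 fit [0.    8.    0.566 0.202]
top 77 top [0.5647 0.2014 0.0583] 16 rng [0.54  0.177 0.   ] [0.588 0.225 0.069]
 foot mid [0.5639 0.2011]
 fit [0.    4.    0.564 0.202]
```

View pics/m.png

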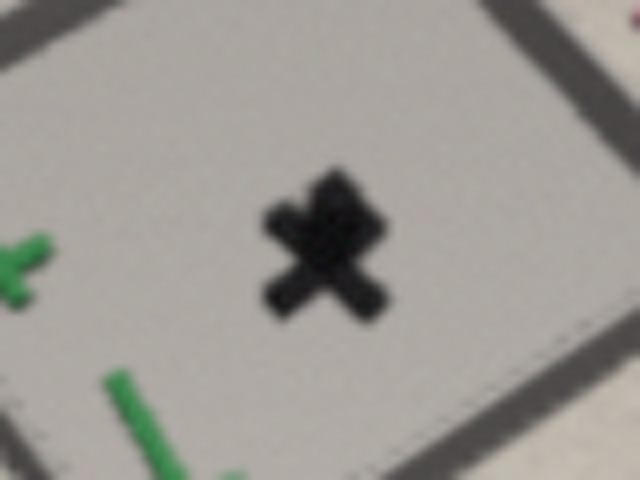

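The crop shows the black cross upright in the tray. I'll go above it.

>>> apply_moves(commands=[0.6, 3.5, -1.6, 0, 0, 0, 0, 0.6, 3.75, -1.0, 0, 0, 0, 0, 0.6, 3.75, -1.0, 0, 0, 0, 0, 0.6, 3.75, -1.0, 1, 0, 0, 0, 0.6, 3.75, -1.0, 3, 0, 0, 0, 0.6, 3.75, -1.0, 3, 0, 0, 0, 0.6, 3.75, 0, 3, 0, 0, 0, 0.6, 3.75, 0, 3, 0, 0, 0, 0.6, 3.75, 0, 3, 0, 0, 0, 0.6, 3.75, 0, 3, 0, 0, 0])

```text
time_s: 17.8
tool_pos: [0.5636, 0.2, 0.2118]
orientation: [-0.0, 0.652, 0.758, -0.0]
force: [0.7, -0.1, -0.4]
grip_width: 0.602
grip_force: 0.0
```

Run:
```python
from h import *
P=robot.camera_params('wrist'); im,d=robot.capture('wrist'); cv2.imwrite('pics/w3.png',im)
s=robot.sense(); print(s['tool_pos'],s['q'].round(2))
plan([.5655,.2025,.14],98.6,4,.6)
r=robot.cut_out('wrist','moulding')
for x in r[:3]: print(x['p'],x['rect'],im[x['mask']].mean(0))
# black pixels near predicted
E=np.array(P['extrinsics']); c=E[:3,:3]@np.array([.565,.202,.02])+E[:3,3]; rr=np.hypot(c[0],c[1]); t=np.arctan2(rr,c[2])
u,v=P['cx']+P['fx']*t*c[0]/rr,P['cy']+P['fy']*t*c[1]/rr; print(u,v)
```

```text
[0.55985509 0.20610368 0.20723001] [ 0.    0.38 -0.58  1.78  0.23  1.06 -0.51]
17.85 [0.5599 0.2061 0.2072] [-6.64  5.77 -5.34]
[0.6, -0.11, 0.14, 1.68, -0.1, -0.0, 0.1, 0.6, -0.11, 0.13, 1.68, -0.1, -0.0, 0.1, 0.6, -0.11, 0.13, 1.68, -0.1, -0.0, 0.1, 0.6, -0.11, 0.13, 1.68, -0.1, -0.0, 0.1]
0.9 [174.5, 163.4, 46.4, 41.3] [64.70886076 56.1726122  99.63406214]
0.86 [325.2, 171.8, 47.9, 47.8] [34.41860465 35.44080338 37.5422833 ]
0.73 [404.9, 34.2, 40.5, 40.0] [31.60216216 60.83783784 28.50702703]
326.916307543853 173.9127446094492
```

View pics/w3.png

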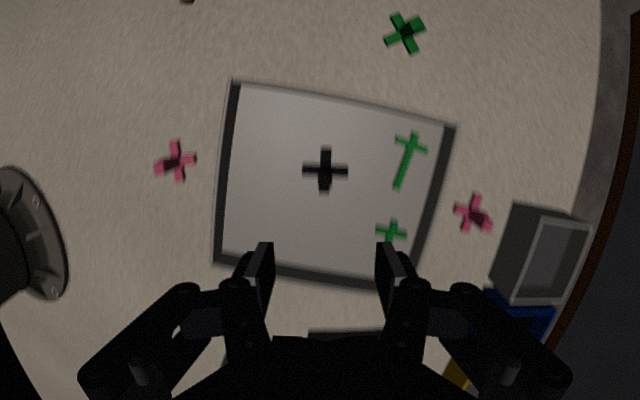

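>>> apply_moves(commands=[0.6, -0.1, 0.1, 2, 0, 0, 0, 0.6, -0.1, 0.1, 2, 0, 0, 0, 0.6, 0, 0.1, 2, 0, 0, 0, 0.6, 0, 0, 2, 0, 0, 0, 0.6, 0, 0, 0, 0, 0, 0, 0.6, 0, 0, 0, 0, 0, 0])

```text
time_s: 18.5
tool_pos: [0.5676, 0.1974, 0.1337]
orientation: [-0.0, 0.652, 0.758, -0.0]
force: [-0.3, 0.3, 1.1]
grip_width: 0.601
grip_force: 0.0
```

Run:
```python
from h import *
P=robot.camera_params('wrist'); im,d=robot.capture('wrist')
for x in robot.cut_out('wrist','moulding')[:3]:
    c=im[x['mask']].mean(0); print(x['p'],np.round(x['rect']),c.round())
    if np.ptp(c)<10:
        v,u=np.nonzero(x['mask']&(im.max(2)<70)); q=wray(np.c_[u,v],.015,P)[:,:2]
        best=None
        for yaw in range(-20,40):
            for cx in np.arange(-.008,.0081,.001):
                for cy in np.arange(-.008,.0081,.001):
                    a=np.radians(yaw); r=np.abs((q-[.566+cx,.202+cy])@np.array([[np.cos(a),-np.sin(a)],[np.sin(a),np.cos(a)]]))
                    e=np.minimum(np.hypot(*np.maximum(r-[.026,.006],0).T),np.hypot(*np.maximum(r-[.006,.026],0).T)).mean()
                    if best is None or e<best[0]: best=(e,yaw,.566+cx,.202+cy)
        print('fit',np.round(best,4),q.min(0),q.max(0))
s=robot.sense();print(s['tool_pos'].round(4)); plan([.5655,.2025,.03],98.6,5,.6)
cv2.imwrite('pics/w4.png',im)
```

```text
0.94 [423.  21.  58.  42.] [20. 49. 15.]
0.83 [136. 176.  56.  51.] [53. 41. 87.]
0.8 [504. 239.  53.  48.] [50. 38. 84.]
[0.5683 0.1977 0.1348]
18.6 [0.5683 0.1977 0.1348] [ 0.02 -0.01  0.13]
[0.6, 0.1, -0.04, 2.1, 0.0, -0.0, 0.0, 0.6, 0.1, -0.04, 2.1, 0.0, -0.0, 0.0, 0.6, 0.1, -0.04, 2.1, 0.0, -0.0, 0.0, 0.6, 0.1, -0.04, 2.1, 0.0, -0.0, 0.0, 0.6, 0.1, -0.04, 2.1, 0.0, -0.0, 0.0]
```

Run:
```python
from h import *
P=robot.camera_params('wrist'); im=cv2.imread('pics/w4.png')
g=(im.max(2)<60).astype(np.uint8); E=np.array(P['extrinsics'])
def proj(X):
    c=E[:3,:3]@np.array(X)+E[:3,3]; r=np.hypot(c[0],c[1]); t=np.arctan2(r,c[2]); return P['cx']+P['fx']*t*c[0]/r,P['cy']+P['fy']*t*c[1]/r
u,v=proj([.566,.202,.01]); print('pred foot',u,v,'top',proj([.566,.202,.059]),'tcp',proj(robot.sense()['tool_pos']))
n,l,st,ce=cv2.connectedComponentsWithStats(g)
for i in range(1,n):
    if 200<st[i,4]<8000: print(st[i],ce[i].round(1))
cv2.imwrite('pics/w4c.png',cv2.resize(im[100:300,240:420],None,fx=2.8,fy=2.8))
```

```text
pred foot 323.4229273051472 186.6663694444121 top (np.float64(323.28280160314654), np.float64(203.21823386407246)) tcp (np.float64(326.08896370868973), np.float64(255.79464021146228))
[395   0  57  42 671] [425.2  13.7]
[114 149  38  50 558] [134. 178.]
[ 292  159   59   58 1521] [320.8 188.7]
[  0 196  40 126 826] [ 22.6 254.6]
[484 233  43  28 482] [505.7 245.7]
[   0  251   33   69 1117] [ 10.  286.3]
[ 543  250   87   89 3870] [587.5 293.3]
```

View pics/w4c.png

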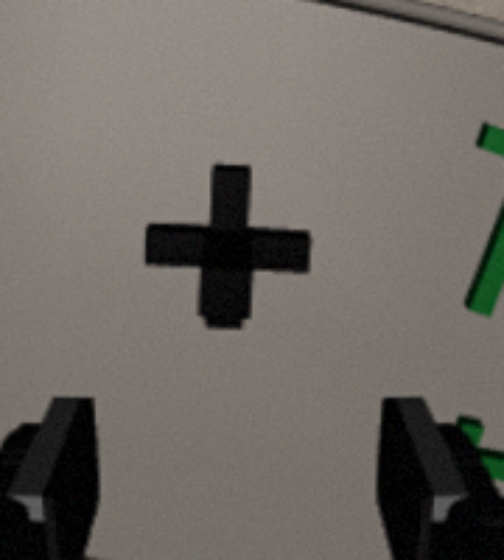

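>>> apply_moves(commands=[0.6, 0.4, -0.3, 1.5, 0, 0, 2.5, 0.6, 0, 0, 1.8, 0, 0, 0, 0.6, 0, 0, 1.8, 0, 0, 0, 0.6, 0, 0, 1.8, 0, 0, 0, 0.6, 0, 0, 1.8, 0, 0, 0, 0.6, 0, 0, 1.8, 0, 0, 0, 0.6, 0, 0, 0, 0, 0, 0])

```text
time_s: 19.3
tool_pos: [0.5638, 0.2007, 0.0278]
orientation: [-0.0, 0.668, 0.744, -0.001]
force: [-0.5, -0.2, -0.8]
grip_width: 0.602
grip_force: 0.0
```

>>> apply_moves(commands=[0, 0, 0, 0, 0, 0, 0, 0, 0, 0, 0, 0, 0, 0, 0, 0, 0, 0, 0, 0, 0, 0, 0, 0, 0, 0, 0, 0, 0, 0, 0, 0, 0, 0, 0, 0, 0, 0, 0, 0, 0, 0])

```text
time_s: 19.9
tool_pos: [0.5652, 0.2013, 0.0303]
orientation: [0.001, 0.669, 0.744, 0.001]
force: [-1.3, -0.5, 6.3]
grip_width: 0.156
grip_force: 58.7
```

>>> apply_moves(commands=[0, 0, 0, -1, 0, 0, 0, 0, 0, 0, -3, 0, 0, 0, 0, 0, 0, -4, 0, 0, 0, 0, 0, 0, -4, 0, 0, 0, 0, 0, 0, -4, 0, 0, 0, 0, 0, 0, 0, 0, 0, 0])

```text
time_s: 20.5
tool_pos: [0.5667, 0.2024, 0.1955]
orientation: [0.002, 0.668, 0.744, 0.004]
force: [0.1, -0.1, -1.3]
grip_width: 0.153
grip_force: 58.6
```

Run:
```python
from h import *
s=robot.sense();print(s['grip_width'],s['grip_force'],s['force'].round(2))
plan([.527,-.184,.19],99,14,0)
```

```text
0.15300720609222368 58.57225835323334 [ 0.07 -0.15 -1.33]
20.5 [0.5667 0.2024 0.1955] [ 0.07 -0.15 -1.33]
[0, -2.71, -0.58, 0.03, 0.0, -0.0, -0.2, 0, -2.71, -0.59, 0.03, 0.0, -0.0, -0.2, 0, -2.71, -0.6, 0.03, 0.0, -0.0, -0.2, 0, -2.71, -0.6, 0.03, 0.0, -0.0, -0.2, 0, -2.71, -0.61, 0.03, 0.0, -0.0, -0.2, 0, -2.7, -0.62, 0.03, 0.0, -0.0, -0.2, 0, -2.7, -0.63, 0.03, 0.0, -0.0, -0.2, 0, -2.7, -0.64, 0.03, 0.0, -0.0, -0.2, 0, -2.7, -0.65, 0.03, 0.0, -0.0, -0.2, 0, -2.69, -0.66, 0.04, 0.0, -0.0, -0.2]
[0, -2.69, -0.67, 0.04, 0.0, -0.0, -0.2, 0, -2.69, -0.68, 0.04, 0.0, -0.0, -0.2, 0, -2.69, -0.69, 0.04, 0.0, -0.0, -0.2, 0, -2.68, -0.7, 0.04, 0.0, -0.0, -0.2]
```

>>> apply_moves(commands=[0, -2.7, -0.6, 0, 0, 0, -0.2, 0, -2.7, -0.6, 0, 0, 0, -0.2, 0, -2.7, -0.6, 0, 0, 0, -0.2, 0, -2.7, -0.6, 0, 0, 0, -0.2, 0, -2.7, -0.6, 0, 0, 0, -0.2, 0, -2.7, -0.6, 0, 0, 0, -0.2, 0, -2.7, -0.6, 0, 0, 0, -0.2, 0, -2.7, -0.6, 0, 0, 0, -0.2, 0, -2.7, -0.7, 0, 0, 0, -0.2, 0, -2.7, -0.7, 0, 0, 0, -0.2])

```text
time_s: 21.5
tool_pos: [0.5355, -0.0756, 0.1895]
orientation: [0.0, 0.655, 0.755, 0.0]
force: [-0.2, 0.0, 0.0]
grip_width: 0.153
grip_force: 58.6
```

>>> apply_moves(commands=[0, -2.7, -0.7, 0, 0, 0, -0.2, 0, -2.7, -0.7, 0, 0, 0, -0.2, 0, -2.7, -0.7, 0, 0, 0, -0.2, 0, -2.7, -0.7, 0, 0, 0, -0.2, 0, 0, 0, 0, 0, 0, 0, 0, 0, 0, 0, 0, 0, 0])

```text
time_s: 22.1
tool_pos: [0.5238, -0.1856, 0.1893]
orientation: [0.0, 0.65, 0.76, 0.0]
force: [-0.8, 0.3, -0.1]
grip_width: 0.154
grip_force: 58.6
```

Run:
```python
from h import *
lid()
im,d=robot.capture('wrist'); cv2.imwrite('pics/w5.png',im); print(robot.sense()['q'].round(2))
plan([.527,-.184,.06],99,7,0)
```

```text
t 22.15 lid 1.543 n 1614 res 0.0005 tcp [ 0.524  -0.1848  0.1892] F [ 0.25  0.2  -1.01] w 0.153 Ftool [0.16 0.28 1.01]
[ 0.59  0.31 -0.44  1.9   0.16  0.97  0.24]
22.2 [ 0.5241 -0.1845  0.1892] [-1.05  1.02 -0.33]
[0, -0.0, 0.04, 1.85, 0.0, -0.0, -0.0, 0, -0.0, 0.04, 1.85, 0.0, -0.0, -0.0, 0, -0.0, 0.04, 1.85, 0.0, -0.0, -0.0, 0, -0.0, 0.04, 1.85, 0.0, -0.0, -0.0, 0, -0.0, 0.04, 1.85, 0.0, -0.0, -0.0, 0, -0.0, 0.04, 1.85, 0.0, -0.0, -0.0, 0, -0.0, 0.04, 1.85, 0.0, -0.0, -0.0]
```

View pics/w5.png

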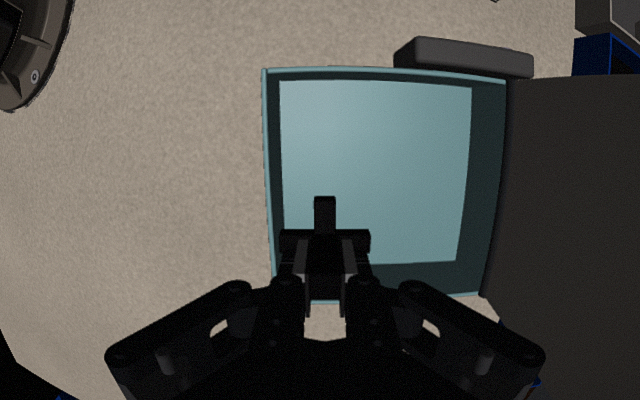

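>>> apply_moves(commands=[0, 0, 0.7, 0, 0, 0, 0, 0, 0, 0.8, 1, 0, 0, 0, 0, 0, 0, 2, 0, 0, 0, 0, 0, 0, 2.2, 0, 0, 0, 0, 0, 0, 2.2, 0, 0, 0, 0, 0, 0, 2.2, 0, 0, 0, 0, 0, 0, 2.2, 0, 0, 0, 0, 0, 0, 1.8, 0, 0, 0, 0, 0, 0, 1, 0, 0, 0, 0, 0, 0, 0, 0, 0, 0])

```text
time_s: 23.2
tool_pos: [0.5384, -0.1823, 0.0412]
orientation: [-0.001, 0.65, 0.76, -0.0]
force: [0.4, 0.5, 0.1]
grip_width: 0.148
grip_force: 58.5
```

>>> apply_moves(commands=[0, 0, 0, 0.4, 0, 0, 0, 0, 0, 0, 0.2, 0, 0, 0, 0, 0, 0, 0, 0, 0, 0])

```text
time_s: 23.5
tool_pos: [0.539, -0.1832, 0.0372]
orientation: [0.0, 0.65, 0.76, 0.0]
force: [0.5, -0.2, -0.3]
grip_width: 0.153
grip_force: 58.5
```

>>> apply_moves(commands=[0, 0, 0, 0.2, 0, 0, 0, 0, 0, 0, 0.2, 0, 0, 0, 0, 0, 0, 0, 0, 0, 0, 0, 0, 0, 0, 0, 0, 0])

```text
time_s: 23.9
tool_pos: [0.5387, -0.1831, 0.0328]
orientation: [-0.0, 0.65, 0.76, 0.0]
force: [0.1, -0.3, -0.8]
grip_width: 0.152
grip_force: 58.5
```

>>> apply_moves(commands=[0, 0, 0, 0.1, 0, 0, 0, 0, 0, 0, 0.1, 0, 0, 0, 0, 0, 0, 0.05, 0, 0, 0, 0, 0, 0, 0, 0, 0, 0])

```text
time_s: 24.3
tool_pos: [0.5387, -0.1831, 0.0303]
orientation: [-0.0, 0.65, 0.76, -0.0]
force: [-1.2, -0.5, 0.4]
grip_width: 0.154
grip_force: 58.9
```

>>> apply_moves(commands=[0, 0, 0, 0.1, 0, 0, 0, 0, 0, 0, 0.05, 0, 0, 0, 0, 0, 0, 0, 0, 0, 0])

```text
time_s: 24.6
tool_pos: [0.5388, -0.1832, 0.0302]
orientation: [0.0, 0.65, 0.76, -0.0]
force: [-11.0, 3.7, 30.7]
grip_width: 0.153
grip_force: 63.0
```

>>> apply_moves(commands=[0, 0, 0, -0.1, 0, 0, 0, 0.4, 0, 0, 0, 0, 0, 0, 0.4, 0, 0, 0, 0, 0, 0, 0.4, 0, 0, 0, 0, 0, 0, 0.4, 0, 0, -1, 0, 0, 0, 0.4, 0, 0, -3, 0, 0, 0, 0.4, 0, 0, -4, 0, 0, 0, 0.4, 0, 0, -4, 0, 0, 0, 0.4, 0, 0, -4, 0, 0, 0, 0.4, 0, 0, 0, 0, 0, 0])

```text
time_s: 25.6
tool_pos: [0.5412, -0.1835, 0.1959]
orientation: [0.004, 0.65, 0.76, 0.002]
force: [0.3, 0.6, -0.6]
grip_width: 0.399
grip_force: 0.0
```

Run:
```python
from h import *
lid()
im,d=robot.capture('wrist'); cv2.imwrite('pics/w6.png',im)
im,d=robot.capture('top'); g=im.max(2); p,uv=pts('top',d,np.ones(d.shape,bool)); m=g[uv[:,1],uv[:,0]]
k=(np.hypot(p[:,0]-.539,p[:,1]+.183)<.05)&(p[:,2]<.075); print(k.sum(),p[k].max(0))
```

```text
t 25.65 lid 1.54 n 1562 res 0.0005 tcp [ 0.5401 -0.1834  0.1932] F [-0.09 -0.87  0.13] w 0.403 Ftool [-0.85 -0.23 -0.12]
315 [ 0.58703493 -0.13343897  0.05933074]
```

View pics/w6.png

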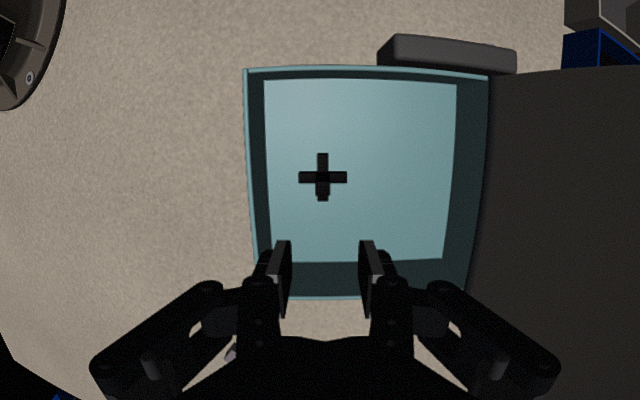

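The moulding stands upright on the case floor (pixel 323,177), the lid stands at 1.54 rad, and the gripper is clear. I'm handing the job in.

```bash
python3 -c "
from cell import robot
print(robot.finish_job())"
```

```text
the job is handed in; nothing more can be done
None
```

I handed the job in at about 26 s: the stay snapped over and the lid stands open by itself at about 1.54 rad, the black moulding is upright on the case floor, and the gripper is clear; no verdict was returned.

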